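# Make up the card box to three packs of member cards and shut it

## Task

A school class is joining the library today, so the blue card box must hold exactly three banded packs of member cards. One is in it already: swing the half-open lid back, add packs from the counter until there are three, all lying flat, and shut the lid completely. Leave the other packs where they lie and do not disturb the rest of the counter.

Things in the scene. Friction and masses are not known exactly. Their poses are not given: they have to be found in the camera images.
- card_box: dark blue steel card box, one pack in it, under a hinged lid, fixed to the counter. Outside 101 mm (its x) by 156 mm (its y), rim 55 mm high, walls 3 mm. Origin at the centre of its underside; x points from its front (the side with the white label, towards the robot) to the hinge at the back, z up
- box_floor (a point): centre of the card box's inner floor, 4 mm above the counter. Inside the box measures 95 mm (x) by 150 mm (y) by 51 mm deep; a pack goes in flat only with its 88 mm length along the box's x (about 3 mm to spare at each end). Packs may be stacked: three lie 42 mm high
- lid (a joint): angle of the box's lid: 0 shut on the rim, pi/2 upright, 2.0 leaning back at its stop. It starts half open (0.85 to 1.2), over the box. A stiff friction hinge: the lid stays where it is left and turns with about 2 N at its front edge; push it along its arc. 166 mm (along the hinge) by 110 mm, 2.5 mm thick, 0.15 kg, with a 9 mm lip turned down at the front and sides
- lid_hinge (a point): middle of the lid's hinge axis: 53.5 mm behind the box's centre along its x, 55 mm above the counter; the axis runs along the box's y
- lid_edge (a point): middle of the lid's front edge (the edge with the small aluminium thumb tab, which stands out 8 mm farther), 108 mm from the hinge axis; it moves with the lid
- pack_1: one of six identical banded packs of turquoise plastic member cards with a tan paper band across the middle, lying flat; a block 56 mm (its x) by 88 mm (its y) by 14 mm (its z, up), about 0.09 kg, loose; origin at the centre of its underside. Take it from above across the 56 mm width
- pack_2: one of six identical banded packs of turquoise plastic member cards with a tan paper band across the middle, lying flat; a block 56 mm (its x) by 88 mm (its y) by 14 mm (its z, up), about 0.09 kg, loose; origin at the centre of its underside. Take it from above across the 56 mm width
- pack_3: one of six identical banded packs of turquoise plastic member cards with a tan paper band across the middle, lying flat; a block 56 mm (its x) by 88 mm (its y) by 14 mm (its z, up), about 0.09 kg, loose; origin at the centre of its underside. Take it from above across the 56 mm width
- pack_4: one of six identical banded packs of turquoise plastic member cards with a tan paper band across the middle, lying flat; a block 56 mm (its x) by 88 mm (its y) by 14 mm (its z, up), about 0.09 kg, loose; origin at the centre of its underside. Take it from above across the 56 mm width
- pack_5: one of six identical banded packs of turquoise plastic member cards with a tan paper band across the middle, lying flat; a block 56 mm (its x) by 88 mm (its y) by 14 mm (its z, up), about 0.09 kg, loose; origin at the centre of its underside. Take it from above across the 56 mm width
- pack_6: one of six identical banded packs of turquoise plastic member cards with a tan paper band across the middle, lying flat on the floor of the card box, under the half-open lid; a block 56 mm (its x) by 88 mm (its y) by 14 mm (its z, up), about 0.09 kg, loose; origin at the centre of its underside.
- sticky_pad: yellow note pad, 80 x 81 x 20 mm, lying among the packs; loose, a bystander to be left alone; origin at the centre of its underside
- clip_tin: round open grey tin of paper clips, 72 mm across, 26 mm high, towards the back; loose, a bystander to be left alone; origin at the centre of its underside
- date_stamp: black date stamp standing upright at the back right, 42 x 62 x 98 mm; loose, a bystander to be left alone; origin at the centre of its underside

How it is judged:
At the end, for the whole second after the job is handed in: Exactly three packs, pack_6 and two others, lie in the card box (centres within 20 mm of its centre lengthways and 55 mm sideways, below the rim, flat within 0.2 rad), the remaining three packs are within 30 mm of where they started, and the lid is shut (below 0.04 rad) (value of joint lid below 0.04 rad and ((x of pack_1 in the frame of card_box between -0.02 and 0.02 m and y of pack_1 in the frame of card_box between -0.055 and 0.055 m and z of pack_1 in the frame of card_box between 0 and 0.045 m and angle between pack_1's own z axis and vertical below 0.2 rad) or distance of pack_1 from where it was at the start of the episode below 0.03 m) and ((x of pack_2 in the frame of card_box between -0.02 and 0.02 m and y of pack_2 in the frame of card_box between -0.055 and 0.055 m and z of pack_2 in the frame of card_box between 0 and 0.045 m and angle between pack_2's own z axis and vertical below 0.2 rad) or distance of pack_2 from where it was at the start of the episode below 0.03 m) and ((x of pack_3 in the frame of card_box between -0.02 and 0.02 m and y of pack_3 in the frame of card_box between -0.055 and 0.055 m and z of pack_3 in the frame of card_box between 0 and 0.045 m and angle between pack_3's own z axis and vertical below 0.2 rad) or distance of pack_3 from where it was at the start of the episode below 0.03 m) and ((x of pack_4 in the frame of card_box between -0.02 and 0.02 m and y of pack_4 in the frame of card_box between -0.055 and 0.055 m and z of pack_4 in the frame of card_box between 0 and 0.045 m and angle between pack_4's own z axis and vertical below 0.2 rad) or distance of pack_4 from where it was at the start of the episode below 0.03 m) and ((x of pack_5 in the frame of card_box between -0.02 and 0.02 m and y of pack_5 in the frame of card_box between -0.055 and 0.055 m and z of pack_5 in the frame of card_box between 0 and 0.045 m and angle between pack_5's own z axis and vertical below 0.2 rad) or distance of pack_5 from where it was at the start of the episode below 0.03 m) and x of pack_6 in the frame of card_box between -0.02 and 0.02 m and y of pack_6 in the frame of card_box between -0.055 and 0.055 m and z of pack_6 in the frame of card_box between 0 and 0.045 m and angle between pack_6's own z axis and vertical below 0.2 rad and ((distance of each of pack_1, pack_2 from where it was at the start of the episode above 0.03 m and distance of each of pack_3, pack_4, pack_5 from where it was at the start of the episode below 0.03 m) or (distance of each of pack_1, pack_3 from where it was at the start of the episode above 0.03 m and distance of each of pack_2, pack_4, pack_5 from where it was at the start of the episode below 0.03 m) or (distance of each of pack_1, pack_4 from where it was at the start of the episode above 0.03 m and distance of each of pack_2, pack_3, pack_5 from where it was at the start of the episode below 0.03 m) or (distance of each of pack_1, pack_5 from where it was at the start of the episode above 0.03 m and distance of each of pack_2, pack_3, pack_4 from where it was at the start of the episode below 0.03 m) or (distance of each of pack_1, pack_4, pack_5 from where it was at the start of the episode below 0.03 m and distance of each of pack_2, pack_3 from where it was at the start of the episode above 0.03 m) or (distance of each of pack_1, pack_3, pack_5 from where it was at the start of the episode below 0.03 m and distance of each of pack_2, pack_4 from where it was at the start of the episode above 0.03 m) or (distance of each of pack_1, pack_3, pack_4 from where it was at the start of the episode below 0.03 m and distance of each of pack_2, pack_5 from where it was at the start of the episode above 0.03 m) or (distance of each of pack_1, pack_2, pack_5 from where it was at the start of the episode below 0.03 m and distance of each of pack_3, pack_4 from where it was at the start of the episode above 0.03 m) or (distance of each of pack_1, pack_2, pack_4 from where it was at the start of the episode below 0.03 m and distance of each of pack_3, pack_5 from where it was at the start of the episode above 0.03 m) or (distance of each of pack_1, pack_2, pack_3 from where it was at the start of the episode below 0.03 m and distance of each of pack_4, pack_5 from where it was at the start of the episode above 0.03 m))); the robot touches nothing.
It fails at once if the sticky pad is moved by more than 40 mm or knocked over (distance of sticky_pad from where it was at the start of the episode above 0.04 m or angle between sticky_pad's own z axis and vertical above 0.5 rad).
It fails at once if the clip tin is moved by more than 40 mm or knocked over (distance of clip_tin from where it was at the start of the episode above 0.04 m or angle between clip_tin's own z axis and vertical above 0.5 rad).
It fails at once if the date stamp is moved by more than 40 mm or knocked over (distance of date_stamp from where it was at the start of the episode above 0.04 m or angle between date_stamp's own z axis and vertical above 0.5 rad).
It also fails if it takes over 69 s, if anything falls off the work surface, if the arm or the gripper's body presses on something with over 40 N, if the wrist force passes 120 N, or if a joint passes its speed limit or range.

## Robot

A 7-joint arm with a two-finger parallel gripper is mounted at the origin on a cart in front of the work surface, level with it; the furniture and walls round the work are solid. World frame = base frame: x ahead of the robot, y to its left, z up, the work surface at z = 0. Lengths are in m, angles in rad, forces in N, time in s.
With the tool pointing down it reaches from about 0.4 to 0.9 m from the base axis. Payload 5.6 kg.
Tool frame: the origin (TCP) lies on the mounting face of the last link; the fingertips stand 190 mm ahead of it and the grasp point (between the pads) lies 171 mm ahead of it (manip.grip_point_offset is the distance from the TCP to the grasp point, in m); z points along the fingers, y is the line along which they close (so a half turn about z gives the same grasp; the last joint's range is limited). The gripper opens to 92 mm and grips with 3 to 60 N. Pads are 20 mm wide; open, the fingers measure 128 mm over their backs; the gripper's body (75 mm by 189 mm) begins 69 mm behind the grasp point.
Start: joints at [-1.322, 0.468, -0.012, 1.603, 0.006, 1.071, -0.056], TCP at [0.187, 0.623, 0.405] pointing down, gripper open.
Joint ranges: [-2.53, 2.53], [-0.31, 2.02], [-1.57, 1.55], [0.28, 2.44], [-1.29, 4.43], [0.15, 1.84], [-2.92, 2.92]. Speed limits (rad/s): [2.57, 2.57, 3.14, 3.14, 3.14, 3.14, 3.14].

## Interface

Orientations are given as a rotation vector (axis times angle).
In Python, from rig import manip gives the robot as it stands.
- The arm moves only by the tool tcp_steps, called after "Call:" as name(argument=value, ...), one argument or row to a line, values as JSON. Schema: {"type":"object","properties":{"increments":{"type":"array","items":{"type":"array","items":{"type":"array","items":{"type":"number"},"minItems":4,"maxItems":4},"minItems":1,"maxItems":12},"minItems":1,"maxItems":1},"jaw":{"type":"number"},"clamp_n":{"type":"number"},"only":{"type":"string"},"quiet":{"type":"boolean"},"lines":{"type":"string"}},"required":["increments"],"additionalProperties":false}. increments is a list that holds a single list of rows (three levels of brackets), with 1 to 12 rows, each of 4 numbers: dx, dy, dz in shares of the most that a row can go, 1 being 62.5 mm, then a turn about the tool's z in normalised numbers (1 is pi rad); each row shifts and turns the commanded pose from where the row before left it, along the tool's axes as they then stand; what a row does not reach is not made up. A row lasts 1/8 s, in which the tool goes at most 0.0625 m and 0.188 rad, less where a joint would pass 70% of its speed; a pose out of reach is approached as far as the arm can. jaw is the finger opening in m, set as the call begins (left out keeps the last). The fingers move at their own pace and stop on an object; clamp_n is the grip in N (left out, the last holds). Time passes only in rows, so rows that do not move let the fingers close. The tool returns the time, the measured TCP pose, the force, the opening and the grip force at its end. only (a regular expression) keeps the lines of the reply that match it, lines (a string "A,B") keeps lines A to B, and quiet returns only ok. A shift or turn number past 1, either way, is cut back to 1. Input that does not fit is refused with a message, and nothing moves.
- manip.observe(): the state, without advancing time (a new reading comes with each control period).
- manip.grab_frame(name): name is "side" or "top"; returns a dict with "color" (400x640x3 uint8, red, green, blue), "intrinsics" (3x3 intrinsics, pixels), "D" ([k1, k2, p1, p2, k3] as OpenCV has them; the pictures are not rectified), "eye" and "orientation" of the camera in the world. Camera axes: x right, y down, z forward; pixel columns grow to the right and rows downward; lengths in m; the calibration is good to about 2 mm. A picture is of the moment at which its call begins. There is no depth.
- manip.finish_job(): hands the job in; it is judged then, once.
The state is a dict: "time": time; "joint_pos": joint angles; "dq": joint speeds; "tau": joint torques, N m; "tool_pos": TCP position; "orientation": TCP orientation; "force": force on the tool from outside, world axes, zero at the start; "moment": the same for the moment, N m; "gripper_width": finger opening in m; "gripper_force": force on a finger pad.
Only numpy, scipy, OpenCV 4.12 (cv2) and the standard library are available. Lean on these libraries where they do the work, as an engineer would, in place of code of your own. Each camera call takes 0.05 s, during which the arm holds its last target. There are 200 camera calls.

## Working session

There is one attempt and no reset: what is moved stays moved. The work goes in short steps, Python scripts to look and compute and a tool call to move; the robot and the scene stay as the last step left them, time stands still between calls to the robot, and variables do not carry over. Pictures are saved under pics/ and viewed, at most 10 in all, crops included, and the job is handed in when it is done.

```bash
ls; mkdir -p pics; python3 - <<'E'
from rig import manip
import cv2
for n in("top","side"):
    f=manip.grab_frame(n);cv2.imwrite(f"pics/{n}0.png",f["color"][...,::-1]);print(n,f["intrinsics"],f["D"],f["eye"],f["orientation"])
o=manip.observe();print(o["time"],o["tool_pos"],o["orientation"],manip.grip_point_offset)
E
```

```text
pics
rig.py
top [[425.03789459   0.         318.79247079]
 [  0.         425.03789459 192.55774661]
 [  0.           0.           1.        ]] [0.01394837 0.         0.         0.         0.        ] [ 0.41454453 -0.00354706  1.28303897] [-2.1594861   2.15668506 -0.12236007]
side [[456.6466006    0.         313.63750016]
 [  0.         456.6466006  205.41443446]
 [  0.           0.           1.        ]] [-0.07728861  0.          0.          0.          0.        ] [-0.0685672  -1.21711321  1.15496496] [-2.18545727  0.53016514 -0.25206529]
0.1 [0.18697813 0.62229862 0.40385289] [-4.56911595e-01 -3.10804435e+00  2.40414281e-03] 0.1714
```

View pics/top0.png

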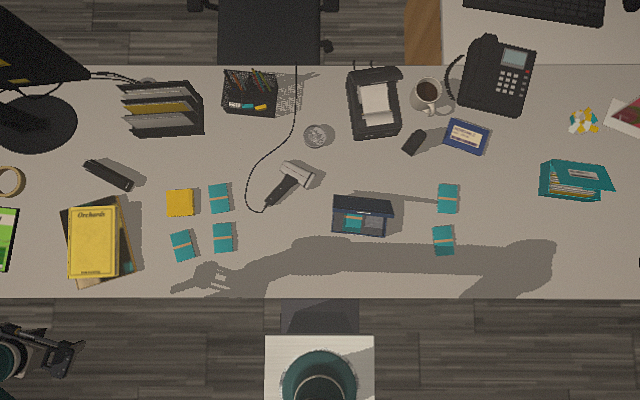

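View pics/side0.png

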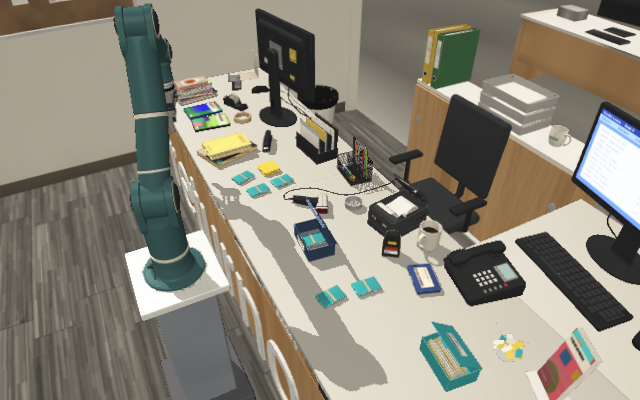

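The top picture shows packs at (448,198) and (443,240) to the right, three more on the left at (219,198), (223,237) and (183,245), and the box at about (363,215) with its lid half open. The side view agrees. I will use the two isolated packs on the right.

```bash
cat > h.py <<'E'
import numpy as np, cv2
from scipy.spatial.transform import Rotation as R
from rig import manip
def px2w(f,uv,z):
    uv=np.array(uv,float).reshape(-1,1,2); n=cv2.undistortPoints(uv,f["intrinsics"],f["D"])[:,0]
    d=np.c_[n,np.ones(len(n))]@R.from_rotvec(f["orientation"]).as_matrix().T
    e=np.array(f["eye"]); return e+d*((z-e[2])/d[:,2])[:,None]
def w2px(f,P):
    M=R.from_rotvec(f["orientation"]).as_matrix().T; e=np.array(f["eye"])
    return cv2.projectPoints(np.array(P,float).reshape(-1,3),cv2.Rodrigues(M)[0],-M@e,f["intrinsics"],np.array(f["D"]))[0][:,0]
def packs(f):
    h=cv2.cvtColor(f["color"],cv2.COLOR_RGB2HSV)
    m=cv2.inRange(h,(80,90,50),(100,255,255)); m=cv2.morphologyEx(m,cv2.MORPH_CLOSE,np.ones((7,7)))
    for c in cv2.findContours(m,0,1)[0]:
        if 200<cv2.contourArea(c)<900:
            yield c[:,0].astype(float)
def grab(n,p,box=None,s=5):
    f=manip.grab_frame(n); im=f["color"][...,::-1]
    if box: u,v,w,hh=box; im=cv2.resize(im[v:v+hh,u:u+w],None,fx=s,fy=s,interpolation=cv2.INTER_CUBIC)
    cv2.imwrite("pics/"+p,im); return f
E
python3 - <<'E'
from h import *
f=grab("top","topbox.png",(310,170,160,100))
g=grab("side","sidebox.png",(270,180,130,130),4.5)
a=cv2.imread("pics/sidebox.png");print(a.shape)
for n,F in(("top",f),("side",g)):
    for c in packs(F):
        w=px2w(F,c,.014)[:,:2]; r=cv2.minAreaRect((w*1000).astype(np.float32)); print(n,c.mean(0).round(),np.round(r[0],1),np.round(r[1],1),round(r[2],1))
E
```

```text
(585, 585, 3)
top [182. 246.] [407.3 407.6] [85.7 54.8] 18.5
top [443. 240.] [ 423.5 -363.9] [85.1 54.4] 5.4
top [222. 237.] [431.  289.3] [84.7 54.6] 5.4
top [352. 222.] [476.2 -95.2] [53.4 54.2] 82.3
top [447. 198.] [ 548.  -380.2] [54.4 85.7] 84.7
top [218. 198.] [548.5 304.3] [84.8 54.1] 9.6
side [330. 296.] [ 421.  -369.9] [88.2 56.7] 8.3
side [365. 286.] [ 546.2 -385.5] [59.8 88.2] 85.0
side [269. 185.] [488.  290.9] [205.6  73.9] 3.8
side [156.  75.] [ 327.  1817.1] [677.1 132.3] 79.4
```

View pics/topbox.png

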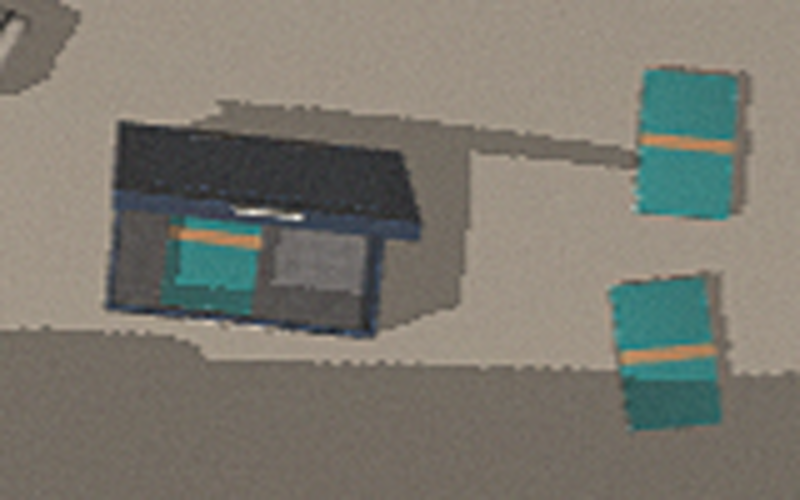

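View pics/sidebox.png

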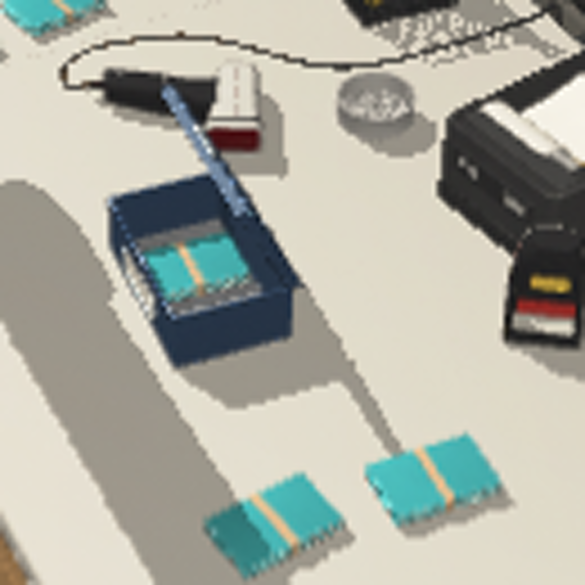

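The crops show pack_6 lying left of centre in the box. The rim front corners in the top crop are at (107,309) and (375,336), and the lid front edge runs from (115,193) to (420,223). In the side crop the right front bottom corner is at (178,367). Next I fit the box pose.

```bash
cat >> h.py <<'E'
def boxpt(p,P): # p=x,y,yaw ; P in box frame
    c,s=np.cos(p[2]),np.sin(p[2]); P=np.atleast_2d(P); return np.c_[p[0]+c*P[:,0]-s*P[:,1],p[1]+s*P[:,0]+c*P[:,1],P[:,2]]
def rows(target,yaw=None):
    "target: world fingertip xyz, yaw of tool y axis; prints turn and tool-axis shift after turning"
    o=manip.observe(); M=R.from_rotvec(o["orientation"]).as_matrix(); tip=o["tool_pos"]+M[:,2]*.19
    y=np.arctan2(M[1,1],M[0,1]); t=0
    if yaw is not None: t=-((yaw-y+np.pi/2)%np.pi-np.pi/2); M=M@R.from_rotvec([0,0,t]).as_matrix()
    down=np.array([0,0,-1.]); print("tip",tip.round(4),"tilt",np.arccos(M[:,2]@down).round(4),"toolyaw",round(y,3),"turn",round(t,3),"shift",(M.T@(np.array(target)-tip)).round(4))
E
python3 - <<'E'
from h import *
from scipy.optimize import least_squares
f=manip.grab_frame("top");g=manip.grab_frame("side")
T=np.array([[107,309],[375,336],[117,192],[420,222]])/5+[309.6,169.6]
S=np.array([[108,203],[172,326],[178,367],[297,285],[290,330]])/4.5+[269.6,179.6]
def mod(q):
    a=q[3]
    e=lambda y:[.0535-.11*np.cos(a),y,.055+.11*np.sin(a)]
    A=boxpt(q,[[-.0505,.078,.055],[-.0505,-.078,.055],e(.083),e(-.083)])
    B=boxpt(q,[[-.0505,.078,.055],[-.0505,-.078,.055],[-.0505,-.078,0],[.0505,-.078,.055],[.0505,-.078,0]])
    return w2px(f,A),w2px(g,B)
def res(q):
    A,B=mod(q); return np.r_[(A-T).ravel(),(B-S).ravel()]
r=least_squares(res,[.48,-.1,-.1,1.]);print(r.x.round(4),r.fun.reshape(-1,2).round(1).tolist())
A=least_squares(lambda q:np.r_[(mod(q)[0]-T).ravel()],r.x);print(A.x.round(4),A.fun.round(1))
c=list(packs(f));P=np.concatenate([x for x in c if abs(x[:,0].mean()-352)<4])
w=px2w(f,P,.018);q=r.x;d=w[:,:2]-q[:2];print("p6 y in box",(-np.sin(q[2])*d[:,0]+np.cos(q[2])*d[:,1]).min(),(-np.sin(q[2])*d[:,0]+np.cos(q[2])*d[:,1]).max())
h=boxpt(q,[[.0535-.108*np.cos(q[3])-.035,0,.13]])[0]; print(h)
rows([h[0],h[1],.2],q[2]+np.pi/2)
E
```

```text
[ 0.4914 -0.1145 -0.0904  1.1448] [[-0.1, -0.1], [0.4, -0.4], [-1.1, 0.1], [0.6, -0.2], [-0.6, -0.9], [0.6, -1.2], [-0.6, 0.9], [-0.5, 0.4], [0.6, 1.6]]
[ 0.4907 -0.1148 -0.0992  1.1514] [-0.1 -0.1  0.4  0.  -1.  -0.1  0.8  0.1]
p6 y in box -0.007916212204256555 0.045072467979318395
[ 0.46535026 -0.11218729  0.13      ]
tip [0.187  0.6223 0.2144] tilt 0.0006 toolyaw 1.279 turn -0.201 shift [-0.3436 -0.7064  0.0148]
```

The manual's scale: shifts go in shares of 62.5 mm and turns go in shares of pi rad. Converting my numbers, -0.047 m is -0.752, -0.023 m is -0.368, -0.1 rad is -0.0318.

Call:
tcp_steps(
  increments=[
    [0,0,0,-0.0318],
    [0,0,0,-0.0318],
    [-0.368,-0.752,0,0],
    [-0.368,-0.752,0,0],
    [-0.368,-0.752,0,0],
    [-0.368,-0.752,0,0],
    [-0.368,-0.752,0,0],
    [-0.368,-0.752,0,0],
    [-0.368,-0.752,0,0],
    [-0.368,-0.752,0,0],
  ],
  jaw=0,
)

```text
refused: increments: the value is too long (schema: maxItems 1). Nothing was moved.
```

The call was refused and nothing moved: it wants a list holding one list of rows, three levels of brackets. Same move again in that form.

Call:
tcp_steps(
  increments=[
    [[0,0,0,-0.0318],[0,0,0,-0.0318],[-0.368,-0.752,0,0],[-0.368,-0.752,0,0],[-0.368,-0.752,0,0],[-0.368,-0.752,0,0],[-0.368,-0.752,0,0],[-0.368,-0.752,0,0],[-0.368,-0.752,0,0],[-0.368,-0.752,0,0]],
  ],
  jaw=0,
)

```text
time: 1.55
tool_pos: [0.3361, 0.2295, 0.405]
orientation: [0.144, 3.138, 0.001]
force: [1.2, 0.6, -0.2]
gripper_width: 0.0006
gripper_force: 0.0
```

Call:
tcp_steps(
  increments=[
    [[-0.368,-0.752,0,0],[-0.368,-0.752,0,0],[-0.368,-0.752,0,0],[-0.368,-0.752,0,0],[-0.368,-0.752,0,0],[-0.368,-0.752,0,0],[-0.368,-0.752,0,0],[0,0,0,0]],
  ],
)

```text
time: 2.55
tool_pos: [0.4663, -0.1146, 0.4049]
orientation: [0.155, 3.137, -0.003]
force: [-0.3, 0.2, -0.1]
gripper_width: 0.0003
gripper_force: 0.0
```

```bash
python3 -c "
from h import *
rows([.4654,-.1122,.125],-.095+np.pi/2)"
```

```text
tip [ 0.4665 -0.115   0.215 ] tilt 0.0022 toolyaw 1.472 turn -0.003 shift [0.0015 0.0029 0.0899]
```

Call:
tcp_steps(
  increments=[
    [[0,0,0.72,0],[0,0,0.72,0],[-0.24,0,0,0],[-0.24,0,0,0],[-0.24,0,0,0],[-0.24,0,0,0],[-0.24,0,0,0],[-0.16,0,0,0],[-0.128,0,0,0],[0,0,0,0]],
  ],
)

```text
time: 3.8
tool_pos: [0.559, -0.1197, 0.3145]
orientation: [0.144, 3.138, -0.0]
force: [-0.1, -0.2, 0.4]
gripper_width: 0.0001
gripper_force: 0.0
```

```bash
python3 - <<'E'
from h import *
rows([.4654,-.1122,.125])
grab("side","lidback.png",(270,100,130,210),2.8)
E
```

```text
tip [ 0.5591 -0.1197  0.1245] tilt 0.0005 toolyaw 1.479 turn 0 shift [ 0.094  -0.0011 -0.0005]
```

View pics/lidback.png

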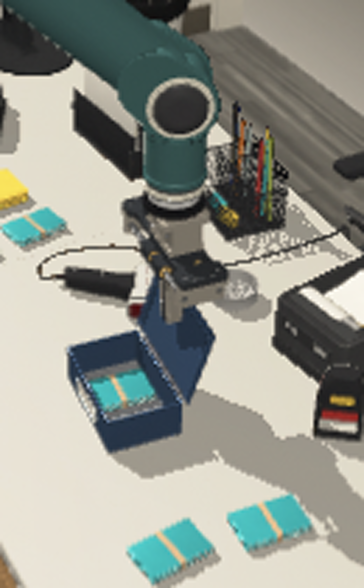

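The lid now leans back past upright and the box interior is clear. Next I retract and go to the near-right pack.

In the tool's units: -0.04 m is -0.64, -0.03 m is -0.48, 0.09 rad is 0.0286.

Call:
tcp_steps(
  increments=[
    [[0.64,0,0,0],[0.48,0,-0.64,0],[0,0,-0.48,0],[0,0,0,0.0286],[0,0,0,0],[0,0,0,0]],
  ],
  jaw=0.085,
)

```text
time: 4.6
tool_pos: [0.4887, -0.1132, 0.3845]
orientation: [-0.283, -3.129, -0.0]
force: [-0.5, -0.3, 0.8]
gripper_width: 0.0584
gripper_force: 0.0
```

```bash
python3 -c "
from h import *
rows([.4235,-.3639,.06],.094+np.pi/2)"
```

```text
tip [ 0.4887 -0.1132  0.1945] tilt 0.0001 toolyaw 1.39 turn -0.274 shift [ 0.0884 -0.2435  0.1345]
```

In the tool's units: 0.05 m is 0.8, -0.049 m is -0.784, -0.137 rad is -0.0436.

Call:
tcp_steps(
  increments=[
    [[0,0,0,-0.0436],[0,0,0,-0.0436],[0.288,-0.784,0,0],[0.288,-0.784,0,0],[0.288,-0.784,0,0],[0.288,-0.784,0,0],[0.288,-0.784,0,0],[0,0,0.8,0],[0,0,0.8,0],[0,0,0.48,0],[0,0,0,0]],
  ],
)

```text
time: 5.98
tool_pos: [0.4209, -0.365, 0.2522]
orientation: [0.145, -3.133, -0.005]
force: [-0.2, 0.4, 0.5]
gripper_width: 0.0848
gripper_force: 0.0
```

```bash
python3 - <<'E'
from h import *
rows([.4235,-.3639,.003],.094+np.pi/2)
grab("top","grasp1.png",(400,170,100,100),5)
E
```

```text
tip [ 0.4199 -0.3644  0.0622] tilt 0.0058 toolyaw 1.663 turn -0.002 shift [-0.0039 -0.      0.0592]
```

View pics/grasp1.png

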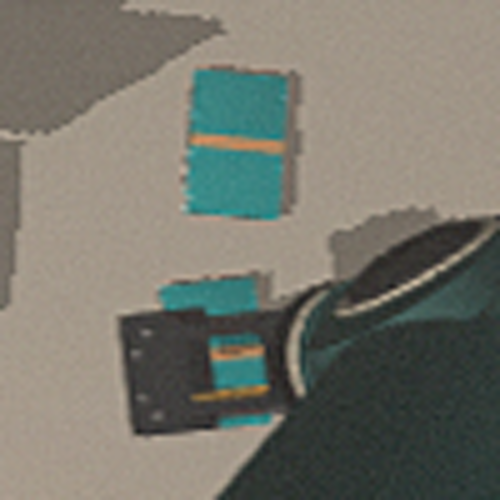

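The gripper straddles the pack, which shows at (215,350) in the crop. I descend and grip.

In the tool's units: 0.03 m is 0.48, -0.004 m is -0.064.

Call:
tcp_steps(
  increments=[
    [[-0.064,0,0.48,0],[0,0,0.32,0],[0,0,0.128,0],[0,0,0,0]],
  ],
)

```text
time: 6.52
tool_pos: [0.4256, -0.3653, 0.1968]
orientation: [0.144, -3.138, -0.0]
force: [0.4, -0.1, 0.8]
gripper_width: 0.0848
gripper_force: 0.0
```

Call:
tcp_steps(
  increments=[
    [[0,0,0,0],[0,0,0,0],[0,0,0,0],[0,0,0,0],[0,0,0,0],[0,0,-0.32,0],[0,0,-0.64,0],[0,0,-0.8,0],[0,0,-0.16,0],[0,0,0,0]],
  ],
  jaw=0.04,
  clamp_n=15,
)

```text
time: 7.78
tool_pos: [0.4257, -0.3648, 0.3174]
orientation: [-0.145, 3.137, -0.0]
force: [-1.0, 0.8, -0.5]
gripper_width: 0.0556
gripper_force: 15.0
```

```bash
python3 -c "
from h import *
q=[.491,-.1147,-.095]
t=boxpt(q,[[0,.012,.11]])[0];print(t)
rows(t,q[2]+np.pi/2)"
```

```text
[ 0.49213829 -0.10275411  0.11      ]
tip [ 0.426  -0.3649  0.1274] tilt 0.0014 toolyaw 1.663 turn 0.187 shift [-0.041   0.2672  0.0175]
```

In the tool's units: 0.055 m is 0.88, 0.053 m is 0.848, 0.094 rad is 0.0299.

Call:
tcp_steps(
  increments=[
    [[0,0,0,0.0299],[0,0,0,0.0296],[-0.144,0.848,0,0],[-0.144,0.848,0,0],[-0.144,0.848,0,0],[-0.144,0.848,0,0],[-0.112,0.88,0.16,0],[0,0,0.16,0],[0,0,0,0],[0,0,0,0]],
  ],
)

```text
time: 9.02
tool_pos: [0.4933, -0.105, 0.2964]
orientation: [-0.154, -3.137, 0.001]
force: [0.1, -1.0, -0.5]
gripper_width: 0.0557
gripper_force: 15.0
```

```bash
python3 - <<'E'
from h import *
q=[.491,-.1147,-.095]
t=boxpt(q,[[0.002,.012,.028]])[0]
rows(t,q[2]+np.pi/2)
g=grab("side","ins1.png",(280,200,100,80),6)
# pack bottom corners predicted
E
```

```text
tip [ 0.4931 -0.1052  0.1064] tilt 0.0012 toolyaw 1.473 turn -0.003 shift [-0.0009  0.0024  0.0784]
```

View pics/ins1.png

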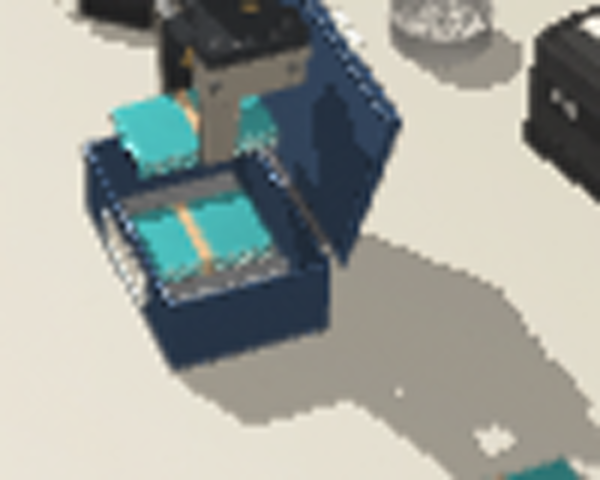

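The held pack's near lower edge runs from (148,175) to (278,148). The near rim corners are at (172,303) and (328,262). I check lengthwise centring in the side camera alone.

```bash
python3 - <<'E'
from h import *
g=manip.grab_frame("side")
o=lambda a:np.array(a)/6+[279.58,199.58]
q=[.491,-.1147,-.095]
def tb(w): d=w[:,:2]-q[:2];c,s=np.cos(q[2]),np.sin(q[2]);return np.c_[c*d[:,0]+s*d[:,1],-s*d[:,0]+c*d[:,1]].round(4).tolist()
print("rim",tb(px2w(g,o([[172,303],[328,262]]),.055)),"want +-.0505,-.078")
print("rim bottom",tb(px2w(g,o([[176,370],[328,328]]),.0)))
print("pack",tb(px2w(g,o([[148,175],[278,148]]),.0995)))
im=cv2.cvtColor(g["color"],cv2.COLOR_RGB2HSV);m=cv2.inRange(im,(80,90,50),(100,255,255))
m[:,:298]=0;m[:,330:]=0;m[:213]=0;m[230:]=0
v,u=np.nonzero(m);print(u.min(),u.max())
E
```

```text
rim [[-0.049, -0.0743], [0.0487, -0.0763]] want +-.0505,-.078
rim bottom [[-0.0472, -0.0746], [0.0503, -0.0758]]
pack [[-0.0393, -0.0119], [0.0408, -0.018]]
299 326
```

In the tool's units: 0.025 m is 0.4, -0.001 m is -0.016.

Call:
tcp_steps(
  increments=[
    [[-0.016,0.032,0.4,0],[0,0,0.32,0],[0,0,0.24,0],[0,0,0.16,0],[0,0,0.112,0],[0,0,0,0]],
  ],
)

```text
time: 9.88
tool_pos: [0.4949, -0.1016, 0.2195]
orientation: [-0.149, -3.138, -0.0]
force: [0.2, -0.5, -0.6]
gripper_width: 0.0556
gripper_force: 15.0
```

```bash
python3 -c "
from h import *
q=[.491,-.1147,-.095]
rows(boxpt(q,[[0.002,.012,.026]])[0],q[2]+np.pi/2)"
```

```text
tip [ 0.4949 -0.1016  0.0295] tilt 0.0004 toolyaw 1.476 turn -0.0 shift [ 0.0006 -0.0014  0.0035]
```

In the tool's units: 0.003 m is 0.048, 0.001 m is 0.016.

Call:
tcp_steps(
  increments=[
    [[0,0,0.048,0],[0,0,0.016,0],[0,0,0,0]],
  ],
)

```text
time: 10.25
tool_pos: [0.495, -0.1015, 0.2158]
orientation: [0.149, 3.138, 0.0]
force: [0.7, 0.9, -1.8]
gripper_width: 0.0557
gripper_force: 15.0
```

Call:
tcp_steps(
  increments=[
    [[0,0,0,0],[0,0,0,0],[0,0,0,0],[0,0,-0.32,0],[0,0,-0.64,0],[0,0,-0.8,0],[0,0,0,0],[0,0,0,0]],
  ],
  jaw=0.068,
)

```text
time: 11.25
tool_pos: [0.4947, -0.1012, 0.3254]
orientation: [-0.148, -3.138, -0.001]
force: [0.2, -0.5, 1.0]
gripper_width: 0.0679
gripper_force: 0.0
```

```bash
python3 -c "
from h import *
rows([.548,-.3802,.06],1.478)"
```

```text
tip [ 0.4947 -0.1011  0.1354] tilt 0.0006 toolyaw 1.476 turn -0.002 shift [-0.079  -0.273   0.0752]
```

In the tool's units: -0.0455 m is -0.728, 0.04 m is 0.64.

Call:
tcp_steps(
  increments=[
    [[-0.208,-0.728,0,0],[-0.208,-0.728,0,0],[-0.208,-0.728,0,0],[-0.208,-0.728,0,0],[-0.208,-0.728,0,0],[-0.208,-0.728,0,0],[0,0,0.64,0],[0,0,0.56,0],[0,0,0,0],[0,0,0,0]],
  ],
  jaw=0.085,
)

```text
time: 12.5
tool_pos: [0.5468, -0.381, 0.2508]
orientation: [-0.149, -3.138, 0.0]
force: [-0.2, -1.0, -0.8]
gripper_width: 0.0849
gripper_force: 0.0
```

```bash
python3 - <<'E'
from h import *
rows([.548,-.3802,.006],1.478)
g=grab("side","in1.png",(280,200,100,120),5)
E
```

```text
tip [ 0.5468 -0.381   0.0608] tilt 0.0004 toolyaw 1.476 turn -0.002 shift [-0.0012  0.001   0.0548]
```

View pics/in1.png

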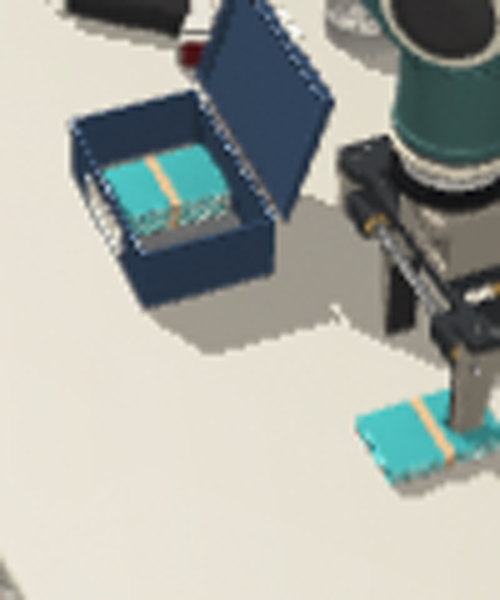

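The first pack lies flat on pack_6, at (170,180) in the crop. The gripper is over the second pack. I grip it and lift.

In the tool's units: 0.03 m is 0.48, 0.02 m is 0.32.

Call:
tcp_steps(
  increments=[
    [[-0.016,0.016,0.48,0],[0,0,0.32,0],[0,0,0.08,0],[0,0,0,0],[0,0,0,0]],
  ],
)

```text
time: 13.18
tool_pos: [0.5482, -0.3802, 0.1967]
orientation: [0.149, 3.137, -0.001]
force: [0.0, 0.2, -0.5]
gripper_width: 0.0849
gripper_force: 0.0
```

Call:
tcp_steps(
  increments=[
    [[0,0,0,0],[0,0,0,0],[0,0,0,0],[0,0,0,0],[0,0,0,0],[0,0,-0.32,0],[0,0,-0.64,0],[0,0,-0.8,0],[0,0,-0.16,0],[0,0,0,0]],
  ],
  jaw=0.04,
  clamp_n=15,
)

```text
time: 14.42
tool_pos: [0.5479, -0.3795, 0.3168]
orientation: [0.148, 3.136, -0.0]
force: [-0.6, 0.9, -1.7]
gripper_width: 0.0558
gripper_force: 15.0
```

```bash
python3 -c "
from h import *
q=[.491,-.1147,-.095]
rows(boxpt(q,[[0,.012,.12]])[0],q[2]+np.pi/2)"
```

```text
tip [ 0.5482 -0.3796  0.1268] tilt 0.0016 toolyaw 1.476 turn 0.0 shift [0.0821 0.2702 0.0066]
```

In the tool's units: 0.045 m is 0.72, 0.0137 m is 0.2192.

Call:
tcp_steps(
  increments=[
    [[0.2192,0.72,0,0],[0.2192,0.72,0,0],[0.2192,0.72,0,0],[0.2192,0.72,0,0],[0.2192,0.72,0,0],[0.2176,0.72,0.112,0],[0,0,0,0],[0,0,0,0]],
  ],
)

```text
time: 15.42
tool_pos: [0.4916, -0.1034, 0.3082]
orientation: [-0.149, -3.137, 0.001]
force: [0.6, -0.2, 0.7]
gripper_width: 0.0399
gripper_force: 0.0
```

```bash
python3 - <<'E'
from h import *
q=[.491,-.1147,-.095]
rows(boxpt(q,[[0,.012,.039]])[0],q[2]+np.pi/2)
g=grab("side","ins2.png",(280,200,100,80),6)
E
```

```text
tip [ 0.4914 -0.1035  0.1182] tilt 0.0013 toolyaw 1.476 turn 0.0 shift [-0.0008  0.0009  0.0791]
```

View pics/ins2.png

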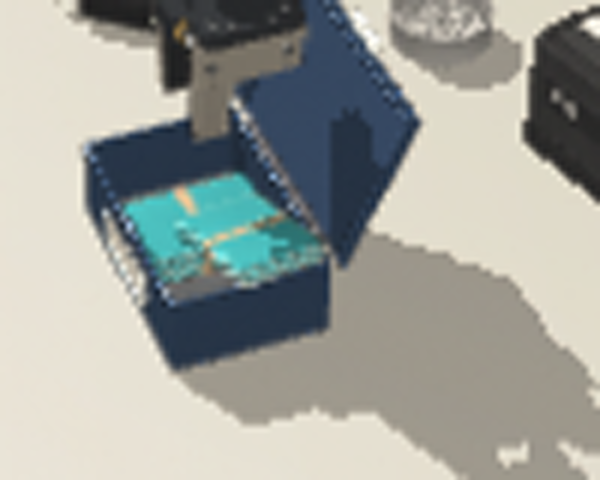

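The pack slipped from the fingers and landed skewed in the box. I clear the arm and look in.

Call:
tcp_steps(
  increments=[
    [[0,0,-0.48,0],[0,-0.8,-0.32,0],[0,-0.8,0,0],[0,-0.8,0,0],[0,-0.8,0,0],[0,-0.8,0,0],[0,0,0,0]],
  ],
)

```text
time: 16.35
tool_pos: [0.4653, -0.3578, 0.3589]
orientation: [-0.164, -3.137, 0.006]
force: [1.2, -0.5, -0.1]
gripper_width: 0.0397
gripper_force: 0.0
```

```bash
python3 - <<'E'
from h import *
f=manip.grab_frame("top");g=manip.grab_frame("side")
a=f["color"][200:250,320:400,::-1];b=g["color"][205:265,285:345,::-1]
a=cv2.resize(a,None,fx=5,fy=5,interpolation=3);b=cv2.resize(b,None,fx=6,fy=6,interpolation=3)
im=np.zeros((360,770,3),np.uint8);im[:250,:400]=a;im[:,405:765]=b;cv2.imwrite("pics/askew.png",im)
E
```

```text
(no output)
```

View pics/askew.png

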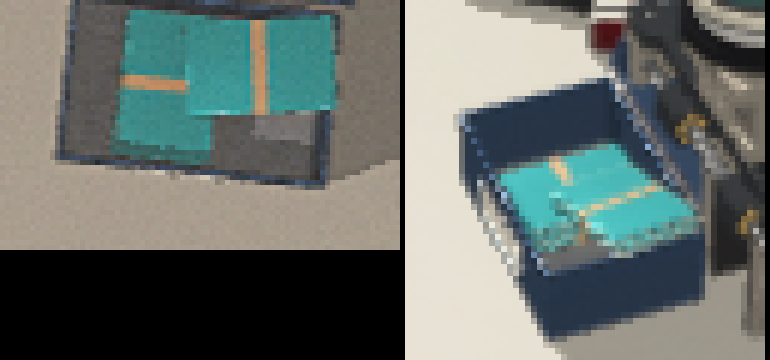

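The pack lies crosswise, back right, and appears to rest with its left part on the stack and its right end on or near the right rim. I triangulate its top corners.

```bash
python3 - <<'E'
from h import *
f=manip.grab_frame("top");g=manip.grab_frame("side")
q=[.491,-.1147,-.095]
from scipy.optimize import least_squares
for n,a,b in(("RF",(337,108),(612,240)),("RB",(337,15),(697,210)),("LF",(187,114),(553,197)),("bandF",(263,114),(582,214)),("bandB",(260,18),(657,187)),("stackFL",(117,150),(502,178))):
    A=np.array(a)/5+[319.6,199.6];B=(np.array(b)-[405,0])/6+[284.58,204.58]
    r=least_squares(lambda P:np.r_[w2px(f,P)[0]-A,w2px(g,P)[0]-B],[.49,-.11,.05])
    d=r.x[:2]-q[:2];c,s=np.cos(q[2]),np.sin(q[2]);print(n,np.round([c*d[0]+s*d[1],-s*d[0]+c*d[1],r.x[2]],4),r.fun.round(1))
E
```

```text
RF [-0.008  -0.0777  0.07  ] [-0.2  0.4  0.5 -0.1]
RB [ 0.0458 -0.0737  0.0713] [-0.   0.1  0.1 -0. ]
LF [-0.0161  0.0038  0.0372] [ 0.1 -0.2 -0.3  0. ]
bandF [-0.0133 -0.0379  0.0579] [ 0.1 -0.1 -0.2  0. ]
bandB [ 0.0404 -0.0314  0.0563] [-0.2  0.4  0.5 -0.1]
stackFL [-0.0386  0.0417  0.0284] [ 0.3 -0.9 -1.2  0.1]
```

```bash
python3 - <<'E'
from h import *
from scipy.optimize import least_squares
f=manip.grab_frame("top");g=manip.grab_frame("side")
q=[.491,-.1147,-.095]
t={"RF":(337,108),"RB":(337,15),"LF":(187,114),"bF":(263,114),"bB":(260,18)}
s={"RF":(612,240),"RB":(697,210),"LF":(553,197),"bF":(582,214),"bB":(657,187)}
K={"RF":(-.028,-.044,.014),"RB":(.028,-.044,.014),"LF":(-.028,.044,.014),"bF":(-.028,0,.014),"bB":(.028,0,.014)}
T=np.array([t[k] for k in K])/5+[319.6,199.6];S=(np.array([s[k] for k in K])-[405,0])/6+[284.58,204.58];L=np.array([K[k] for k in K])
def pts(p,L): return boxpt(q,R.from_euler("ZX",[p[3],-p[4]]).apply(L)+p[:3])
def res(p,side=1): return np.r_[(w2px(f,pts(p,L))-T).ravel(),side*(w2px(g,pts(p,L))-S).ravel()]
for sd in(1,0.3):
    r=least_squares(res,[.015,-.035,.045,0,.28],kwargs=dict(side=sd));p=r.x;print(p.round(4),r.fun.round(1))
C=np.array([[0,.044,0],[0,.044,.014],[0,-.044,0],[0,-.044,.014]])
print((R.from_euler("ZX",[p[3],-p[4]]).apply(C)+p[:3]).round(4))
w=px2w(f,np.array([[128,20],[115,150]])/5+[319.6,199.6],.046);d=w[:,:2]-q[:2];print("stack left edge y",-np.sin(q[2])*d[:,0]+np.cos(q[2])*d[:,1], px2w(f,np.array([[128,20],[115,150]])/5+[319.6,199.6],.046))
E
```

```text
[ 0.0151 -0.0396  0.0422  0.0977  0.3676] [ 0.1  0.8 -0.3 -0.2  0.2  0.2 -0.2 -0.1  0.  -0.2  0.2 -0.1  0.1 -0.2
 -0.6 -0.3 -0.2  0.5  1.1  0.1]
[ 0.0153 -0.0394  0.0421  0.1009  0.3441] [ 0.2  0.7 -0.3 -0.3  0.2  0.1 -0.2 -0.2  0.  -0.3  0.1  0.   0.1  0.
 -0.2 -0.2 -0.   0.1  0.4  0. ]
[[ 0.0111  0.0018  0.0273]
 [ 0.0107  0.0065  0.0404]
 [ 0.0195 -0.0806  0.0569]
 [ 0.019  -0.0759  0.0701]]
stack left edge y [0.04372092 0.04448271] [[ 0.52913087 -0.07441441  0.046     ]
 [ 0.45343651 -0.06643649  0.046     ]]
```

```bash
python3 - <<'E'
from h import *
q=[.491,-.1147,-.095]
t=boxpt(q,[[.008,-.038,.12]])[0];print(t);rows(t,np.pi/2+.005)
E
```

```text
[ 0.49535935 -0.15328751  0.12      ]
tip [ 0.4686 -0.3508  0.1686] tilt 0.0008 toolyaw 1.478 turn -0.098 shift [-0.0278  0.1973  0.0487]
```

The manual's scale: shifts go in shares of 62.5 mm and turns go in shares of pi rad. Converting my numbers, 0.0495 m is 0.792, 0.049 m is 0.784, -0.098 rad is -0.0312.

Call:
tcp_steps(
  increments=[
    [[0,0,0,-0.0312],[-0.112,0.792,0,0],[-0.112,0.792,0,0],[-0.112,0.792,0,0],[-0.112,0.784,0,0],[0,0,0.768,0],[0,0,0.48,0],[0,0,0,0],[0,0,0,0]],
  ],
  jaw=0.092,
  clamp_n=15,
)

```text
time: 17.77
tool_pos: [0.4959, -0.1545, 0.2817]
orientation: [-0.006, 3.14, -0.0]
force: [-0.3, 0.1, 0.5]
gripper_width: 0.0913
gripper_force: 0.0
```

```bash
python3 - <<'E'
from h import *
q=[.491,-.1147,-.095]
rows(boxpt(q,[[.008,-.038,.037]])[0],np.pi/2+.005)
f=manip.grab_frame("top");g=manip.grab_frame("side")
a=f["color"][190:250,320:400,::-1];b=g["color"][205:265,285:345,::-1]
a=cv2.resize(a,None,fx=5,fy=5,interpolation=3);b=cv2.resize(b,None,fx=6,fy=6,interpolation=3)
im=np.zeros((360,770,3),np.uint8);im[:300,:400]=a;im[:,405:765]=b;cv2.imwrite("pics/pre.png",im)
E
```

```text
tip [ 0.4962 -0.1545  0.0917] tilt 0.0015 toolyaw 1.574 turn -0.001 shift [0.0009 0.0013 0.0547]
```

View pics/pre.png

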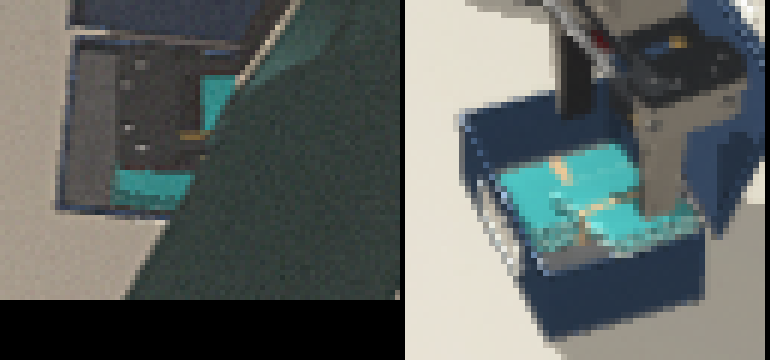

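That was my 11th picture, one over the limit of 10, so I will view no more and use numbers only from here. The picture shows the near finger in line with the pack's right end. I descend in small steps and watch the force.

In the tool's units: 0.013 m is 0.208, 0.005 m is 0.08.

Call:
tcp_steps(
  increments=[
    [[0.016,0.016,0.208,0],[0,0,0.08,0],[0,0,0.08,0],[0,0,0,0]],
  ],
)

```text
time: 18.38
tool_pos: [0.4943, -0.1536, 0.2572]
orientation: [0.005, -3.141, -0.0]
force: [0.1, 0.1, 0.3]
gripper_width: 0.0919
gripper_force: 0.0
```

Call:
tcp_steps(
  increments=[
    [[0,0,0.08,0],[0,0,0.064,0],[0,0,0,0]],
  ],
)

```text
time: 18.75
tool_pos: [0.4943, -0.1535, 0.2483]
orientation: [0.005, -3.141, -0.0]
force: [-0.5, 0.9, 0.7]
gripper_width: 0.0916
gripper_force: 0.0
```

In the tool's units: 0.005 m is 0.08, 0.004 m is 0.064.

Call:
tcp_steps(
  increments=[
    [[0,0,0.08,0],[0,0,0.064,0],[0,0,0,0]],
  ],
)

```text
time: 19.12
tool_pos: [0.4943, -0.1535, 0.2393]
orientation: [0.005, -3.141, -0.0]
force: [0.1, -0.2, -0.3]
gripper_width: 0.0918
gripper_force: 0.0
```

Call:
tcp_steps(
  increments=[
    [[0,0,0.064,0],[0,0,0.064,0],[0,0,0.048,0],[0,0,0,0]],
  ],
)

```text
time: 19.62
tool_pos: [0.4943, -0.1535, 0.2284]
orientation: [0.005, -3.141, -0.0]
force: [-0.0, -0.5, 0.2]
gripper_width: 0.0916
gripper_force: 0.0
```

In the tool's units: 0.002 m is 0.032.

Call:
tcp_steps(
  increments=[
    [[0,0,0.032,0],[0,0,0,0]],
  ],
)

```text
time: 19.88
tool_pos: [0.4944, -0.1535, 0.2266]
orientation: [0.005, -3.142, -0.0]
force: [0.6, 0.2, -0.0]
gripper_width: 0.0921
gripper_force: 0.0
```

Call:
tcp_steps(
  increments=[
    [[0,0,0,0],[0,0,0,0],[0,0,0,0],[0,0,0,0]],
  ],
  jaw=0.07,
  clamp_n=20,
)

```text
time: 20.38
tool_pos: [0.4944, -0.1535, 0.2267]
orientation: [-0.005, 3.142, 0.0]
force: [0.3, 0.6, 0.1]
gripper_width: 0.0856
gripper_force: 20.0
```

In the tool's units: -0.01 m is -0.16, -0.006 m is -0.096.

Call:
tcp_steps(
  increments=[
    [[0,0,-0.064,0],[0,0,-0.096,0],[0,0,-0.16,0],[0,0,-0.16,0],[0,0,0,0]],
  ],
)

```text
time: 21.0
tool_pos: [0.4948, -0.1536, 0.2578]
orientation: [-0.005, 3.139, -0.0]
force: [-0.0, 0.0, -0.6]
gripper_width: 0.0855
gripper_force: 20.0
```

```bash
python3 - <<'E'
from h import *
q=[.491,-.1147,-.095]
rows(boxpt(q,[[0,.012,.066]])[0])
g=manip.grab_frame("side");cv2.imwrite("pics/lift.png",g["color"][...,::-1])
h=cv2.cvtColor(g["color"],cv2.COLOR_RGB2HSV)[205:255,295:345];m=cv2.inRange(h,(80,90,50),(100,255,255))>0
for r in m[::2]: print("".join(".#"[int(x)] for x in r))
E
```

```text
tip [ 0.4952 -0.1536  0.0678] tilt 0.0022 toolyaw 1.574 turn 0 shift [0.0029 0.0509 0.0018]
..................................................
..................................................
..................................................
..................................................
..................................................
..................................................
..................................................
..................................................
..................................................
..................................................
..................................................
.....................##...........................
...............##########.........................
................########..........................
........######...##....####.........###...........
......##########.....#######.........#............
.......##########.......####......................
........##########...##.#..#......................
.........##########...#...........................
..........######.##...............................
...........#....##................................
..................................................
..................................................
..................................................
..................................................
```

In the tool's units: 0.012 m is 0.192, 0.01 m is 0.16, 0.05 rad is 0.0159.

Call:
tcp_steps(
  increments=[
    [[0.032,0.192,0,0],[0.032,0.192,0,0],[0.048,0.16,0,0],[0.032,0.144,0,0],[0,0,0,0.0159],[0,0,0,0.0143],[0,0,0,0]],
  ],
)

```text
time: 21.92
tool_pos: [0.4853, -0.1104, 0.2567]
orientation: [0.144, 3.138, -0.0]
force: [-1.2, 0.1, -0.6]
gripper_width: 0.0855
gripper_force: 20.0
```

```bash
python3 - <<'E'
from h import *
q=[.491,-.1147,-.095]
rows(boxpt(q,[[-.006,.004,.038]])[0],q[2]+np.pi/2)
E
```

```text
tip [ 0.4853 -0.1105  0.0667] tilt 0.0002 toolyaw 1.479 turn 0.003 shift [-0.0001  0.0003  0.0287]
```

In the tool's units: 0.01 m is 0.16, 0.008 m is 0.128.

Call:
tcp_steps(
  increments=[
    [[0,0,0.16,0],[0,0,0.128,0],[0,0,0.08,0],[0,0,0.064,0],[0,0,0.032,0],[0,0,0,0]],
  ],
)

```text
time: 22.68
tool_pos: [0.4853, -0.1106, 0.2276]
orientation: [-0.144, -3.138, -0.0]
force: [-0.6, -1.0, -0.6]
gripper_width: 0.0855
gripper_force: 20.0
```

Call:
tcp_steps(
  increments=[
    [[0,0,0,0],[0,0,0,0],[0,0,0,0],[0,0,0,0],[0,0,-0.32,0],[0,0,-0.64,0],[0,0,-0.8,0],[0,0,0,0]],
  ],
  jaw=0.092,
)

```text
time: 23.68
tool_pos: [0.4864, -0.111, 0.3408]
orientation: [0.144, 3.131, 0.001]
force: [0.7, 0.3, -0.8]
gripper_width: 0.0916
gripper_force: 0.0
```

Call:
tcp_steps(
  increments=[
    [[0,-0.8,-0.32,0],[0,-0.8,0,0],[0,-0.8,0,0],[0,-0.8,0,0],[0,-0.8,0,0],[0,0,0,0]],
  ],
)

```text
time: 24.42
tool_pos: [0.4602, -0.3633, 0.3568]
orientation: [-0.155, -3.136, 0.003]
force: [-0.3, 0.6, 0.5]
gripper_width: 0.0919
gripper_force: 0.0
```

```bash
python3 - <<'E'
from h import *
f=manip.grab_frame("top");g=manip.grab_frame("side")
for F,(u,v,w,hh) in((f,(328,198,66,42)),(g,(290,210,55,50))):
    h=cv2.cvtColor(F["color"],cv2.COLOR_RGB2HSV)[v:v+hh,u:u+w];t=cv2.inRange(h,(80,90,50),(100,255,255))>0;b=cv2.inRange(h,(8,70,110),(28,255,255))>0;bl=cv2.inRange(h,(104,90,20),(130,255,255))>0
    for i in range(hh):print(v+i,"".join("O" if b[i,j] else "#" if t[i,j] else "~" if bl[i,j] else "." for j in range(w)))
E
```

```text
198 ..................................................................
199 ..............................................................~...
200 .................................~..~.....................~~......
201 ...........................................~~.....................
202 ..................########..........................~.............
203 ..................##################..............................
204 ..................##################.......................~......
205 ..................##################.......................~......
206 ................########.#.#########..............................
207 ........
[... 4630 characters left out ...]
~~...........~~~~~~~~~~~~~~~~~..........
249 ................~.......~~~~~~~~~~~~~~~~~~~~~..........
250 ...............~~~~.~~~~~~~~~~~~~~~~~~~~~~~~~.........O
251 ...............~~~~~~~~~~~~~~~~~~~~~~~~~~~~~...........
252 ...............~~~~~~~~~~~~~~~~~~~~~~~~~~~~~...........
253 ...............~~~~~~~~~~~~~~~~~~~~~~~~~~~~~...........
254 ................~~~~~~~~~~~~~~~~~~~~~~~~~~.............
255 ................~~~~~~~~~~~~~~~~~~~~~~.................
256 .................~~~~~~~~~~~~~~~~~~....................
257 .................~~~~~~~~~~~~~~........................
258 ..................~~~~~~~~~~...........................
259 ..................~~~~~~...............................
```

The mask shows the third pack lying crosswise on the stack. I check that it is flat and centred.

```bash
python3 - <<'E'
from h import *
f=manip.grab_frame("top");g=manip.grab_frame("side")
q=[.491,-.1147,-.095]
def tb(w): d=w[:,:2]-q[:2];c,s=np.cos(q[2]),np.sin(q[2]);return np.c_[c*d[:,0]+s*d[:,1],-s*d[:,0]+c*d[:,1]].round(4).tolist()
print("top corners RB RF LB LF, band F,B",tb(px2w(f,[[372.7,208.3],[371.7,226],[343.7,205.6],[342.6,225.5],[357.6,225.8],[359.3,206.7]],.046)))
print("side bandF,bandB, RF RB",tb(px2w(g,[[307,237.2],[319,232.8],[311,244],[326,239]],.046)))
h=boxpt(q,[[.053,-.083,.055]])[0]
# lid angle from side: front right lid corner
for a in(1.6,1.7,1.8,1.9,2.0):
    print(a,w2px(g,boxpt(q,[[.0535-.11*np.cos(a),-.083,.055+.11*np.sin(a)],[.0535-.11*np.cos(a),.083,.055+.11*np.sin(a)]])).round(1).tolist(),w2px(f,boxpt(q,[[.0535-.11*np.cos(a),.083,.055+.11*np.sin(a)]])).round(1).tolist())
hh=cv2.cvtColor(f["color"],cv2.COLOR_RGB2HSV)[180:202,325:360]
bl=cv2.inRange(hh,(100,60,10),(130,255,255))>0
for i,r in enumerate(bl):print(180+i,"".join(".~"[int(x)] for x in r))
E
```

```text
top corners RB RF LB LF, band F,B [[0.0281, -0.0373], [-0.0235, -0.0386], [0.0279, 0.0476], [-0.0302, 0.0455], [-0.0268, 0.0022], [0.029, 0.002]]
side bandF,bandB, RF RB [[-0.0256, -0.0013], [0.0236, 0.0046], [-0.0253, -0.0402], [0.0343, -0.0359]]
1.6 [[338.0, 219.9], [319.4, 192.7]] [[333.7, 189.6]]
1.7 [[341.0, 219.4], [322.1, 192.3]] [[334.1, 185.6]]
1.8 [[343.9, 219.0], [324.9, 192.0]] [[334.5, 181.7]]
1.9 [[346.7, 219.0], [327.5, 192.1]] [[334.8, 177.9]]
2.0 [[349.3, 219.2], [330.1, 192.3]] [[335.1, 174.4]]
180 .......................~...........
181 ...........~....~................~.
182 ....................~..............
183 ..............~.......~.....~..~...
184 ...........................~..~..~.
185 .......................~..~.~...~..
186 .............................~....~
187 ..............~.......~............
188 ................................~..
189 .............................~...~.
190 .........................~......~..
191 ....................~.......~......
192 ........................~..........
193 .................~.....~.........~.
194 .........~...~.~..~.......~.......~
195 ...............~~.....~~..........~
196 ..............................~~~~~
197 ...........~.......................
198 ...............~~~~~~~.............
199 ..........................~~~~~....
200 .................................~~
201 ...................................
```

The pack's top sits at z 0.046 in both cameras, centred at about (0, 0.003) in the box frame, so it is flat. Next I go behind the lid to close it.

In the tool's units: -0.05 m is -0.8, -0.03 m is -0.48.

Call:
tcp_steps(
  increments=[
    [[0,0,-0.48,0],[0,0,-0.48,0],[-0.8,0,0,0],[-0.8,0,0,0],[-0.8,0,0,0],[0,0,0,0],[0,0,0,0]],
  ],
  jaw=0,
)

```text
time: 25.5
tool_pos: [0.6115, -0.3722, 0.4171]
orientation: [-0.142, -3.137, -0.001]
force: [0.2, 0.3, -0.2]
gripper_width: 0.0241
gripper_force: 0.0
```

```bash
python3 - <<'E'
from h import *
q=[.491,-.1147,-.095]
rows(boxpt(q,[[.14,-.01,.125]])[0],q[2]+np.pi/2)
E
```

```text
tip [ 0.6112 -0.3721  0.2271] tilt 0.0016 toolyaw 1.48 turn 0.004 shift [0.004  0.2348 0.1022]
```

In the tool's units: 0.05 m is 0.8, 0.047 m is 0.752.

Call:
tcp_steps(
  increments=[
    [[0.016,0.752,0,0],[0.016,0.752,0,0],[0.016,0.752,0,0],[0.016,0.752,0,0],[0,0.752,0,0],[0,0,0.8,0],[0,0,0.8,0],[0,0,0,0]],
  ],
)

```text
time: 26.5
tool_pos: [0.627, -0.1383, 0.3151]
orientation: [-0.145, -3.131, -0.002]
force: [-0.2, -0.8, -0.9]
gripper_width: 0.0006
gripper_force: 0.0
```

```bash
python3 - <<'E'
from h import *
q=[.491,-.1147,-.095]
rows(boxpt(q,[[.0535-.045,-.01,.122]])[0],q[2]+np.pi/2)
E
```

```text
tip [ 0.6256 -0.138   0.1251] tilt 0.0071 toolyaw 1.478 turn 0.002 shift [0.1277 0.0004 0.004 ]
```

In the tool's units: 0.015 m is 0.24, 0.014 m is 0.224.

Call:
tcp_steps(
  increments=[
    [[0.24,0,0.048,0],[0.24,0,0,0],[0.224,0,0,0],[0.224,0,0,0],[0.224,0,0,0],[0.224,0,0,0],[0.224,0,0,0],[0.224,0,0,0],[0.224,0,0,0],[0,0,0,0]],
  ],
)

```text
time: 27.75
tool_pos: [0.5004, -0.127, 0.3145]
orientation: [-0.145, -3.136, -0.002]
force: [-0.5, 0.5, 0.6]
gripper_width: 0.0003
gripper_force: 0.0
```

```bash
python3 - <<'E'
from h import *
q=[.491,-.1147,-.095]
rows(boxpt(q,[[.0535-.075,-.01,.058]])[0],q[2]+np.pi/2)
E
```

```text
tip [ 0.5001 -0.1268  0.1245] tilt 0.0022 toolyaw 1.478 turn 0.003 shift [0.0315 0.0012 0.0666]
```

In the tool's units: 0.011 m is 0.176, 0.01 m is 0.16.

Call:
tcp_steps(
  increments=[
    [[0.128,0,0.128,0],[0.128,0,0.16,0],[0.112,0,0.176,0],[0.08,0,0.176,0],[0.032,0,0.16,0],[0,0,0.128,0],[0,0,0.048,0],[0,0,0,0]],
  ],
)

```text
time: 28.75
tool_pos: [0.4721, -0.1245, 0.2535]
orientation: [0.144, 3.138, -0.0]
force: [-0.3, 0.1, 0.2]
gripper_width: 0.0003
gripper_force: 0.0
```

Call:
tcp_steps(
  increments=[
    [[0,0,0.032,0],[0,0,0.016,0],[0,0,0,0]],
  ],
)

```text
time: 29.12
tool_pos: [0.4721, -0.1244, 0.2508]
orientation: [0.144, 3.138, 0.0]
force: [0.1, 0.4, -1.0]
gripper_width: 0.0005
gripper_force: 0.1
```

In the tool's units: 0.002 m is 0.032.

Call:
tcp_steps(
  increments=[
    [[0,0,0.032,0],[0,0,0,0]],
  ],
)

```text
time: 29.38
tool_pos: [0.4721, -0.1246, 0.2499]
orientation: [0.145, 3.138, 0.002]
force: [-5.0, 1.1, 15.6]
gripper_width: 0.0008
gripper_force: 7.9
```

Call:
tcp_steps(
  increments=[
    [[0,0,0.024,0],[0,0,0,0]],
  ],
)

```text
time: 29.62
tool_pos: [0.4721, -0.1249, 0.2497]
orientation: [0.145, 3.138, 0.005]
force: [-9.3, 2.3, 32.8]
gripper_width: 0.0007
gripper_force: 16.3
```

Call:
tcp_steps(
  increments=[
    [[0,0,0.024,0],[0,0,0,0]],
  ],
)

```text
time: 29.88
tool_pos: [0.4721, -0.1252, 0.2495]
orientation: [0.145, 3.137, 0.007]
force: [-14.0, 4.2, 49.5]
gripper_width: 0.0006
gripper_force: 24.8
```

In the tool's units: -0.05 m is -0.8, -0.02 m is -0.32.

Call:
tcp_steps(
  increments=[
    [[0,0,-0.32,0],[0,0,-0.8,0],[0,0,-0.8,0],[0,-0.8,0,0],[0,-0.8,0,0],[0,-0.8,0,0],[0,-0.8,0,0],[0,-0.8,0,0],[0,0,0,0]],
  ],
)

```text
time: 31.0
tool_pos: [0.447, -0.3771, 0.3658]
orientation: [-0.155, -3.137, 0.004]
force: [0.3, 0.2, -0.8]
gripper_width: 0.0006
gripper_force: 0.0
```

```bash
python3 - <<'E'
from h import *
f=manip.grab_frame("top");g=manip.grab_frame("side")
q=[.491,-.1147,-.095]
for a in(0,.04,.1):
    e=lambda x,y:[.0535-x*np.cos(a)+.0015*np.sin(a),y,.055+x*np.sin(a)+.0015]
    L=boxpt(q,[e(.11,.083),e(.11,-.083),e(0,-.083),e(0,.083),e(.118,0)]);print(a,w2px(f,L).round(1).tolist(),w2px(g,L).round(1).tolist())
print("rim bottom corner",w2px(g,boxpt(q,[[-.0505,-.078,0],[.0505,-.078,0]])).round(1).tolist())
for F,(u,v,w,hh) in((f,(326,196,70,46)),(g,(290,212,55,55))):
    V=F["color"][v:v+hh,u:u+w].astype(int).sum(2)
    for i in range(hh):print(v+i,"".join(" .:-=+*#%@"[min(9,x//60)] for x in V[i]))
for c in packs(f):
    w=px2w(f,c,.014)[:,:2]; r=cv2.minAreaRect((w*1000).astype(np.float32)); print(c.mean(0).round(),np.round(r[0],1))
E
```

```text
0 [[329.0, 233.2], [386.7, 238.9], [389.6, 200.8], [332.5, 195.4], [357.5, 238.8]] [[291.0, 223.0], [307.1, 251.9], [336.3, 243.8], [318.5, 216.0], [296.7, 237.5]]
0.04 [[329.0, 233.2], [386.9, 238.8], [389.6, 200.8], [332.5, 195.3], [357.7, 238.8]] [[291.0, 222.1], [307.1, 251.0], [336.3, 243.8], [318.5, 216.0], [296.7, 236.5]]
0.1 [[329.1, 232.9], [387.3, 238.6], [389.6, 200.8], [332.5, 195.3], [357.9, 238.5]] [[291.1, 220.7], [307.3, 249.6], [336.3, 243.8], [318.5, 216.0], [296.8, 235.0]]
rim bottom corner [[308.4, 262.1], [334.5, 254.6]]
196 ######%+------=----------===++++++++++++++++++++++++++++++++++++++++++
197 ######%+-------------=-----------====+++++++++++++++++++++++++++++++++
198 ######*=----------===--=+====----==-------=-===+++++++++++++++++++++++
199 #######=------==------===========------==--=--------====++++++++++++++
200 #######=--=-=-----=---==========------=-===+=====---===--===++++++++++
201 #####%*=-=----+===--=-===
[... 5751 characters left out ...]
@@@@@@@@@@@@@@@+::::::::::::::---=+*#########-:+++++++
258 @@@@@@@@@@@@@@@@%=::::::::::---++#############=:+++++*+
259 @@@@@@@@@@@@@@@@@+::::::---=++################+-++++++*
260 @@@@@@@@@@@@@@@@@%=:---=++#####################+++++**#
261 @@@@@@@@@@@@@@@@@@*=++##########################**#####
262 @@@@@@@@@@@@@@@@@@@%###################################
263 @@@@@@@@@@@@@@@@@@@@%##################################
264 @@@@@@@@@@@@@@@@@@@@@%#################################
265 @@@@@@@@@@@@@@@@@@@@@@%%###############################
266 @@@@@@@@@@@@@@@@@@@@@@@@%%###########################%%
[415. 360.] [  96.5 -268.4]
[182. 246.] [407.7 407.8]
[222. 237.] [430.9 289.2]
[218. 198.] [548.7 304.3]
```

The lid's right-edge slope in the side image is 0.278. The model gives 0.277 when shut and 0.247 at 0.04 rad, and the lid also met a hard stop. The three left packs have not moved, so I hand in.

```bash
python3 -c "
from rig import manip
print(manip.finish_job())"
```

```text
the job is handed in; nothing more can be done
None
```

The job is handed in, and the judge returned no verdict: by my measurements three packs lie flat in the box with the lid shut and the three left-hand packs unmoved, though the third pack was knocked loose by the lid, landed askew and was re-laid crosswise on the stack, and I viewed 11 pictures, one over the limit of 10.

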